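Load the roll shuttle and push it round the bend into its catch

TASK

Stand the loose white paper roll upright in the cup of the shuttle carriage and let go of it. Then push the carriage by its post along the track, round the bend, until it is fully home: sprung buffer pushed in and the side catch snapped out into the carriage's notch, so that it stays there by itself with the roll still in the cup. Feel your way: do not force the carriage against the rail or ram the end block, and leave the other things on the desk alone.

Things in the scene. Friction and masses are not known exactly. Their poses are not given: they have to be found in the camera images.
- roll_center (a point): White till paper roll standing upright loose on the desk, right of the track: cylinder 42 mm in diameter, 57 mm tall, 50 to 100 g. The point is its centre, half-way up (28.5 mm above its underside), z along its axis.
- track: Fixed aluminium T-slot guide rail, 64 mm wide, 20 mm high, origin at desk level. Slot centreline in this frame (m): along +x at y=-0.10 from x=-0.14 (closed) to x=-0.02, then a left quarter bend, radius 0.11 about (-0.02, 0.01), then along +y at x=0.09 from y=0.01 to 0.17. Slot 43 mm wide; overhanging flanges keep the carriage from being lifted out.
- exit_start (a point): Point on the slot's centreline, at desk level, where the bend ends and the straight exit leg begins; axes as the track (exit runs along +y). A black end block with catch and buffer is clamped over this leg, each time at another place within 25 mm; its pose is not given, so home must be felt or seen. With the carriage home, its post stands 7 to 32 mm past this point.
- cup_floor (a point): Cup at the front of the carriage: centre of its floor, 34 mm above the desk; x forward along the carriage (the way it is pushed), z up. Round rim 12 mm high, 50 mm inside and 55 mm outside diameter: the roll has 4 mm play all round. A 40 mm guide puck runs in the slot right below.
- post_mid (a point): Push post, a steel upright pin 18 mm thick at the rear of the carriage, 70 mm behind the cup's centre; point on its axis 70 mm above the desk, x forward. It rises from the deck (34 mm above the desk, foot disc 28 x 3 mm) to 90 mm. A 40 mm puck (1.5 mm play each side) runs right below, so the post follows the slot's centreline. Carriage 0.3 to 0.45 kg, deck 114 x 44 mm; drag about 0.5 to 3 N.
- catch (a joint): Sprung catch on the outer side of the end block, m: 0 = out. The carriage's flank holds it pushed back 3 to 6 mm over the last 50 to 60 mm of travel; riding onto it takes up to about 10 N more push. It snaps out into the notch in the flank, back to 0, only when the carriage is home.
- buffer (a joint): Sprung rubber-tipped plunger on the end block that meets the carriage's front, m: 0 = free, grows as it is pushed in, hard stop at 0.008. The carriage touches it about 3 to 4 mm before home; 1.5 N plus 0.7 N per mm. Home and let go, the catch keeps it pressed in by about 3 mm.
- glue_stick: Bystander, to be left alone: glue stick 26x26x93 mm; origin at the centre of its underside.
- stapler: Bystander, to be left alone: black stapler 37x140x47 mm; origin at the centre of its underside.
- mint_tin: Bystander, to be left alone: small tin 63x105x26 mm; origin at the centre of its underside.
- torch: Bystander, to be left alone: black pocket torch 33x122x33 mm; origin at the centre of its underside.
- tape_roll: Bystander, to be left alone: roll of packing tape 92x90x48 mm; origin at the centre of its underside.
- marker_black: Bystander, to be left alone: marker pen 17x135x16 mm; origin at the centre of its underside.
- mouse: Bystander, to be left alone: black computer mouse 105x60x34 mm inside the track's bend; origin at the centre of its underside.
Not all that is in view belongs to the job. Leave any purple look-alike of the part that bears cup_floor alone.

How it is judged:
By the outcome, as a careful person would: the job done as asked, in the order asked, and still so for the second after the job is handed in, with the robot touching nothing.
It also fails if it takes over 72 s, if anything falls off the work surface, if the arm or the gripper's body presses on something with over 40 N, if the wrist force passes 120 N, or if a joint passes its speed limit or range.

ROBOT

A 6-joint arm with a two-finger parallel gripper is mounted at the origin on a cart in front of the work surface, level with it; the furniture and walls round the work are solid. World frame = base frame: x ahead of the robot, y to its left, z up, the work surface at z = 0. Lengths are in m, angles in degrees, forces in N, time in s.
With the tool pointing down it reaches from about 0.275 to 0.75 m from the base axis. Payload 10.2 kg.
Tool frame: the origin (TCP) lies at the very end of the fingers, on their centre line; the grasp point (between the pads) lies 19 mm behind it; z points along the fingers, y is the line along which they close (so a half turn about z gives the same grasp; the last joint's range is limited). The gripper opens to 85 mm and grips with 20 to 120 N. Pads are 22 mm wide; open, the fingers measure 114 mm over their backs; the gripper's body (76 mm by 85 mm) begins 54 mm behind the grasp point. The pads swing forward as they close: fully open they stand 13 mm farther back than shut.
Start: joints at [62.544, 17.928, 85.812, -0, 76.261, -12.8], TCP at [0.133, 0.508, 0.231] pointing down, gripper open.
Joint ranges: [-168.41, 168.41], [-55.51, 124.54], [10.69, 146.95], [-70.63, 250.63], [1, 178], [-165.06, 165.06]. Speed limits (degrees/s): [136.94, 136.94, 172.46, 180, 180, 180].

INTERFACE

Orientations are given as [roll, pitch, yaw] about the fixed x, y, z axes, in that order (R = Rz(yaw) Ry(pitch) Rx(roll)).
In Python, from bench import robot, grab_frame, order gives the robot as it stands.
- The arm moves only by the tool jog_arm, never from a script. Its argument "commands" is a list of rows, each a list of 2 entries, a list of its own where there are three numbers: the shift along the tool's x, y, z in cm, then the turn, a rotation vector about the tool's x, y, z in rad. In form: [[[dx, dy, dz], [rx, ry, rz]], ...]. A call has 1 to 10 rows; each row is the pose to reach, as a shift and turn from the pose commanded when the call began, along the tool's axes at that moment; what a row does not reach only later rows make up. A row lasts 1/8 s, in which the tool goes at most 62.5 mm and 10.7 degrees, less where a joint would pass 70% of its speed; a pose out of reach is approached as far as the arm can. A call with a gripper value outside its range is refused whole. "hand" is the closure, from -1 (fully open) to 1 (shut), set as the call begins (left out, the last holds). The fingers move at their own pace and stop on an object; "grip_force" is the grip in N (left out, the last holds). Time passes only in rows, so rows that repeat a pose let the fingers close. It gives the time, the measured TCP pose, the force, the opening and the grip force at its end, in the units of the state.
- robot.sense(): the state, without advancing time (a new reading comes with each control period).
- grab_frame(name): name is "side" or "top" or "wrist"; returns a dict with "image" (480x640x3 uint8, red, green, blue), "fx", "fy", "cx", "cy" (pixels), "R" (3x3) and "t" (3): a world point X has camera coordinates R X + t. Camera axes: x right, y down, z forward; pixel columns grow to the right and rows downward; lengths in m; the calibration is good to about 2 mm. A picture is of the moment at which its call begins. There is no depth.
- order.job_done(): hands the job in; it is judged then, once.
The state is a dict: "time": time; "joints": joint angles; "joint_vel": joint speeds; "joint_efforts": joint torques, N m; "tcp_pos": TCP position; "ee_rot": TCP orientation; "contact_force": force on the tool from outside, world axes, zero at the start; "wrist_torque": the same for the moment, N m; "finger_gap": finger opening in m; "finger_force": force on a finger pad.
Only numpy, scipy, OpenCV 4.12 (cv2) and the standard library are available. Lean on these libraries where they do the work, as an engineer would, in place of code of your own. Each camera call takes 0.05 s, during which the arm holds its last target. There are 200 camera calls.

## Working session

There is one attempt and no reset: what is moved stays moved. The work goes in short steps, Python scripts to look and compute and a tool call to move; the robot and the scene stay as the last step left them, time stands still between calls to the robot, and variables do not carry over. Pictures are saved under pics/ and viewed, at most 10 in all, crops included, and the job is handed in when it is done.

Besides the shell and the picture viewer there is one more tool, called after "Call:" by a JSON object that holds its "name" and its "arguments", one argument or row to a line. jog_arm: Moves the arm, as the interface text tells. Its arguments: {"type":"object","properties":{"commands":{"type":"array"},"hand":{"type":"number"},"grip_force":{"type":"number"}},"required":["commands"]}

```bash
mkdir -p pics
cat > h.py <<'E'
import numpy as np, cv2
from bench import robot, grab_frame, order
def ray(f,u,v,z):
    R=np.array(f["R"]);t=np.array(f["t"]);c=-R.T@t
    d=R.T@np.array([(u-f["cx"])/f["fx"],(v-f["cy"])/f["fy"],1]);return c+d*(z-c[2])/d[2]
def proj(f,X):
    p=np.array(f["R"])@np.array(X)+np.array(f["t"]);return f["cx"]+f["fx"]*p[0]/p[2],f["cy"]+f["fy"]*p[1]/p[2]
def save(f,n): cv2.imwrite("pics/"+n,cv2.cvtColor(f["image"],cv2.COLOR_RGB2BGR))
E
python3 - <<'E'
from h import *
import pickle
for n in("top","side"):
    f=grab_frame(n);save(f,n+"1.png");pickle.dump(f,open(n+"1.pkl","wb"))
    print(n,f["fx"],np.round(-np.array(f["R"]).T@f["t"],3),np.round(f["R"],2).tolist())
print(robot.sense())
E
```

```text
top 479.804876536925 [ 0.41  -0.016  1.425] [[-0.02, -1.0, -0.01], [-1.0, 0.02, -0.09], [0.09, 0.0, -1.0]]
side 539.759284414914 [0.451 1.158 0.721] [[-1.0, -0.07, 0.02], [-0.05, 0.46, -0.89], [0.05, -0.88, -0.46]]
{'time': 0.1, 'joints': array([ 6.25421762e+01,  1.79556321e+01,  8.58495904e+01,  2.15693240e-03,
        7.62613452e+01, -1.27996977e+01]), 'joint_vel': array([-0.00956903, -0.09163036, -0.21696726,  0.02921137, -0.06763773,
        0.14657027]), 'joint_efforts': array([ 2.87229508e-03, -4.12898898e+01, -2.60141534e+01, -1.72762007e-04,
        3.03978341e-03, -1.22646929e-05]), 'tcp_pos': array([0.13274404, 0.50770351, 0.23079815]), 'ee_rot': array([-1.79935550e+02, -1.67902205e-02,  1.65341351e+02]), 'contact_force': array([-0.3426647 , -0.05189931, -0.50059825]), 'wrist_torque': array([-0.02047462, -0.01317809, -0.00466528]), 'finger_force': 0.0, 'finger_gap': 0.08534771805387753}
```

View pics/top1.png

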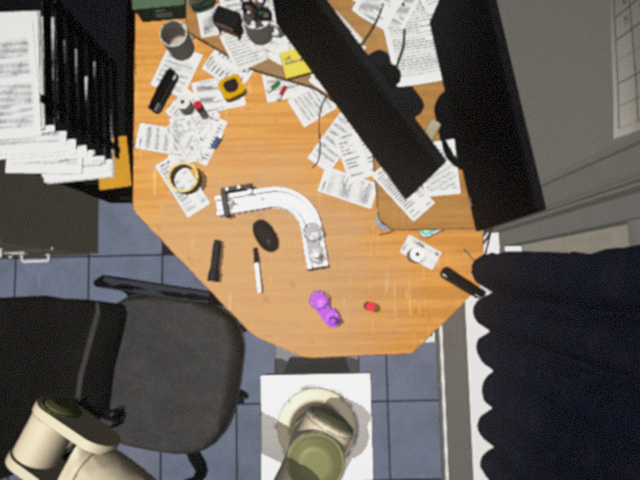

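View pics/side1.png

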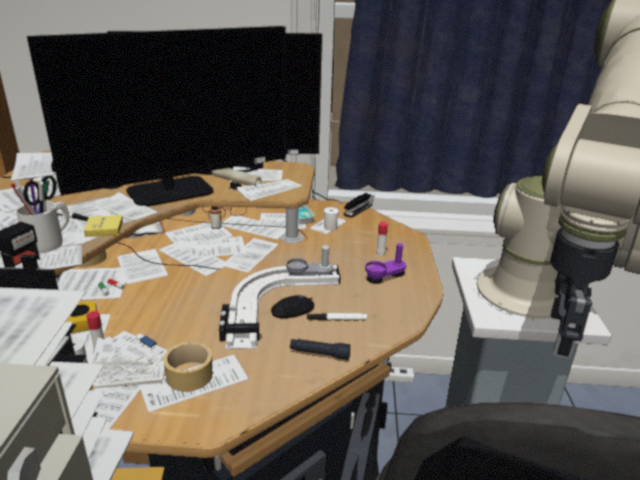

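Run:
```python
import cv2,numpy as np
a=cv2.imread("pics/top1.png")[175:335,200:460];b=cv2.imread("pics/side1.png")[190:350,210:420]
a=cv2.resize(a,None,fx=3,fy=3,interpolation=3)[:,:]
b=cv2.resize(b,None,fx=3,fy=3,interpolation=3)
cv2.imwrite("pics/c1.png",a);cv2.imwrite("pics/c2.png",b)
```

```text
(no output)
```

View pics/c1.png

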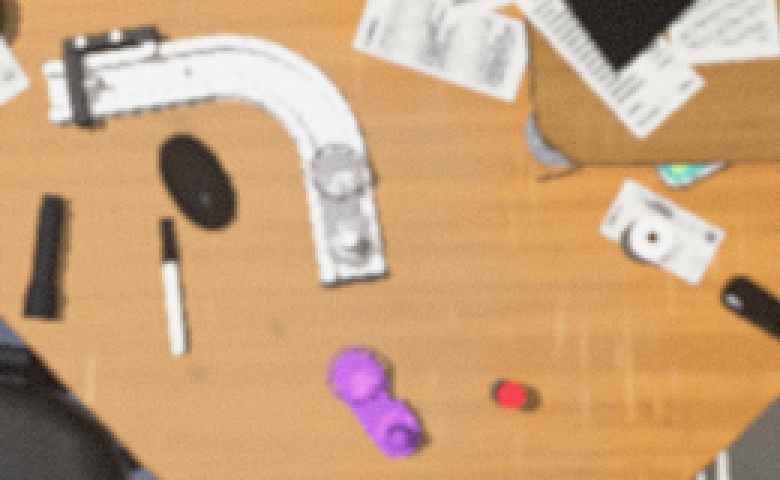

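View pics/c2.png

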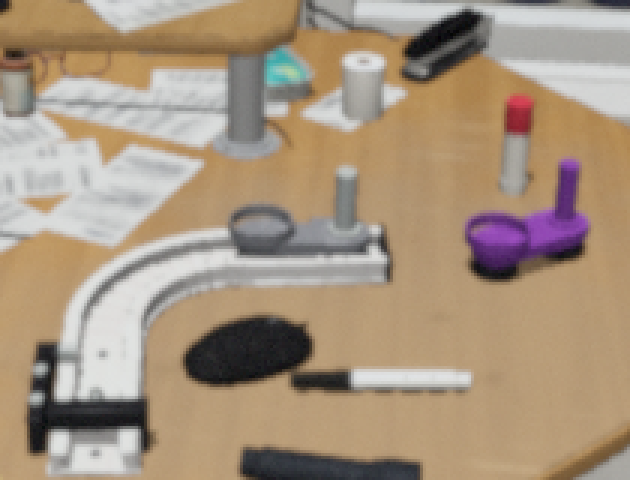

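Run:
```python
from h import *
import pickle
T=pickle.load(open("top1.pkl","rb"));S=pickle.load(open("side1.pkl","rb"))
t=lambda u,v,z:np.round(ray(T,200+u/3,175+v/3,z)[:2],4)
s=lambda u,v,z:np.round(ray(S,210+u/3,190+v/3,z)[:2],4)
print("roll",t(652,238,.057),s(363,60,.057))
print("post",t(351,240,.09),s(346,171,.09))
print("cup",t(340,168,.046),s(262,226,.046))
print("track end",t(322,285,.02),t(387,275,.02),"inner straight",t(303,160,.02),"outer",t(368,160,.02))
print("exit end",t(50,122,.02),t(45,63,.02),"inner",t(230,98,.02),"outer",t(225,38,.02))
print("block", t(70,40,.05),t(155,30,.05),t(95,125,.05))
```

```text
roll [ 0.4913 -0.2975] [ 0.4926 -0.3007]
post [ 0.4935 -0.0115] [ 0.4944 -0.0077]
cup [ 0.5659 -0.0022] [0.561  0.0137]
track end [0.4545 0.0179] [ 0.4629 -0.0456] inner straight [0.5776 0.0342] outer [ 0.5762 -0.0296]
exit end [0.6207 0.283 ] [0.6798 0.2878] inner [0.6407 0.1051] outer [0.7009 0.1093]
block [0.6961 0.257 ] [0.704  0.1744] [0.6123 0.2332]
```

Candidates for the roll: the white cylinder with a hole, top (417,254) / side (331,218). It is the only one, since the red-capped stick at top (371,307) is the glue stick. For the carriage: the grey one on the rail, with its cup at top (313,232) and post at (317,256). The purple one at (320,305) is the look-alike. The crop confirms both choices.

```bash
cat >> h.py <<'E'
from scipy.spatial.transform import Rotation as Ro
def go(p,yaw):
    s=robot.sense();A=Ro.from_euler('xyz',s["ee_rot"],degrees=True);B=Ro.from_euler('xyz',[180,0,yaw],degrees=True)
    print(np.round(A.inv().apply(np.array(p)-s["tcp_pos"])*100,2).tolist(),np.round((A.inv()*B).as_rotvec(),3).tolist())
E
python3 -c "
from h import *
go([.492,-.299,.16],187)"
```

```text
[-55.17, -68.95, 7.14] [-0.001, -0.001, -0.378]
```

Call:
{"name": "jog_arm", "arguments": {
  "commands": [
    [[-55.2, -69, 7.1], [0, 0, -0.378]],
    [[-55.2, -69, 7.1], [0, 0, -0.378]],
    [[-55.2, -69, 7.1], [0, 0, -0.378]],
    [[-55.2, -69, 7.1], [0, 0, -0.378]],
    [[-55.2, -69, 7.1], [0, 0, -0.378]],
    [[-55.2, -69, 7.1], [0, 0, -0.378]],
    [[-55.2, -69, 7.1], [0, 0, -0.378]],
    [[-55.2, -69, 7.1], [0, 0, -0.378]],
    [[-55.2, -69, 7.1], [0, 0, -0.378]],
    [[-55.2, -69, 7.1], [0, 0, -0.378]]
  ],
  "hand": -1
}}

```text
time: 1.35
tcp_pos: [0.3827, -0.0539, 0.182]
ee_rot: [-180.0, 0.0, -173.0]
contact_force: [1.1, 1.0, -0.0]
finger_gap: 0.085
finger_force: 0.0
```

```bash
python3 -c "
from h import *
go([.492,-.299,.16],187)"
```

```text
[-7.88, -25.65, 2.21] [-0.0, 0.0, -0.001]
```

Call:
{"name": "jog_arm", "arguments": {
  "commands": [
    [[-7.9, -25.6, 2.2], [0, 0, 0]],
    [[-7.9, -25.6, 2.2], [0, 0, 0]],
    [[-7.9, -25.6, 2.2], [0, 0, 0]],
    [[-7.9, -25.6, 2.2], [0, 0, 0]],
    [[-7.9, -25.6, 2.2], [0, 0, 0]],
    [[-7.9, -25.6, 2.2], [0, 0, 0]],
    [[-7.9, -25.6, 2.2], [0, 0, 0]]
  ]
}}

```text
time: 2.22
tcp_pos: [0.4917, -0.2952, 0.1601]
ee_rot: [180.0, -0.0, -173.0]
contact_force: [0.5, -0.6, -0.2]
finger_gap: 0.0855
finger_force: 0.0
```

```bash
python3 -c "
from h import *
f=grab_frame('wrist');save(f,'w1.png');print(robot.sense()['tcp_pos'],proj(f,[.492,-.299,.057]),-np.array(f['R']).T@f['t'])
import pickle;pickle.dump(f,open('w1.pkl','wb'))"
```

```text
[ 0.49181058 -0.29506201  0.16039945] (np.float64(313.2591342660056), np.float64(237.45392057412994)) [ 0.41767347 -0.30521508  0.30311147]
```

View pics/w1.png

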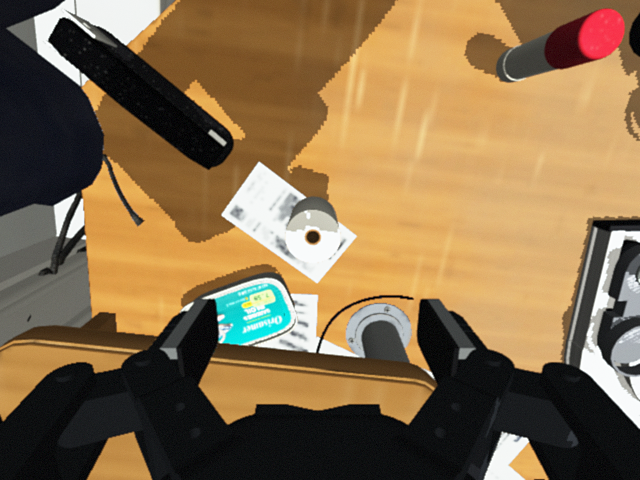

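```bash
python3 -c "
from h import *
import pickle
T=pickle.load(open('top1.pkl','rb'))
S=pickle.load(open('side1.pkl','rb'))
for z in(.08,.12,.16):print(z,ray(T,393,229.3,z),ray(T,420,229.5,z),ray(S,285,242-35,z), ray(S,309,195,z))
print('pillar base wrist',ray(pickle.load(open('w1.pkl','rb')),378,325,0))
w=pickle.load(open('w1.pkl','rb'));
for z in(.1,.15):print(ray(w,100,350,z),ray(w,300,370,z))
go([.492,-.299,.021],187)"
```

```text
0.08 [ 0.5620044  -0.22710728  0.08      ] [ 0.55978139 -0.30303491  0.08      ] [ 0.6241241  -0.25489317  0.08      ] [ 0.56261718 -0.35165121  0.08      ]
0.12 [ 0.55748633 -0.22083126  0.12      ] [ 0.55532944 -0.29450044  0.12      ] [ 0.61328215 -0.16667089  0.12      ] [ 0.55561603 -0.25738687  0.12      ]
0.16 [ 0.55296825 -0.21455524  0.16      ] [ 0.55087749 -0.28596596  0.16      ] [ 0.60244019 -0.07844861  0.16      ] [ 0.54861487 -0.16312253  0.16      ]
pillar base wrist [ 0.59268167 -0.22201191  0.        ]
[ 0.5775317  -0.43661298  0.1       ] [ 0.57708045 -0.29780833  0.1       ]
[ 0.53817936 -0.40426673  0.15      ] [ 0.5378392  -0.29963165  0.15      ]
[0.03, -0.4, 13.94] [0.0, -0.0, 0.001]
```

The roll's hole shows at wrist (313,237), exactly where I predicted, so the roll is at (0.492, -0.299). A raised shelf edge lies at x≈0.556, which leaves about 2 cm of clearance, so I'll go straight down.

Call:
{"name": "jog_arm", "arguments": {
  "commands": [
    [[0, -0.4, 4], [0, 0, 0]],
    [[0, -0.4, 8], [0, 0, 0]],
    [[0, -0.4, 11], [0, 0, 0]],
    [[0, -0.4, 13], [0, 0, 0]],
    [[0, -0.4, 13.6], [0, 0, 0]],
    [[0, -0.4, 13.6], [0, 0, 0]],
    [[0, -0.4, 13.6], [0, 0, 0]]
  ]
}}

```text
time: 3.15
tcp_pos: [0.4929, -0.3003, 0.0253]
ee_rot: [-179.9, 0.1, -173.0]
contact_force: [0.7, -1.3, -0.5]
finger_gap: 0.0854
finger_force: 0.0
```

Call:
{"name": "jog_arm", "arguments": {
  "commands": [
    [[0, 0, 0], [0, 0, 0]],
    [[0, 0, 0], [0, 0, 0]],
    [[0, 0, 0], [0, 0, 0]],
    [[0, 0, 0], [0, 0, 0]],
    [[0, 0, 0], [0, 0, 0]],
    [[0, 0, 0], [0, 0, 0]],
    [[0, 0, 0], [0, 0, 0]],
    [[0, 0, 0], [0, 0, 0]]
  ],
  "hand": 1,
  "grip_force": 25
}}

```text
time: 4.15
tcp_pos: [0.4926, -0.3003, 0.0245]
ee_rot: [-180.0, 0.0, -173.0]
contact_force: [-0.1, 0.6, 5.4]
finger_gap: 0.0415
finger_force: 25.5
```

```bash
python3 -c "
from h import *
go([.5,-.11,.2],187)"
```

```text
[-3.06, 18.79, -17.56] [-0.0, 0.0, 0.0]
```

Call:
{"name": "jog_arm", "arguments": {
  "commands": [
    [[0, 0, -1], [0, 0, 0]],
    [[0, 0, -5], [0, 0, 0]],
    [[0, 0, -10], [0, 0, 0]],
    [[0, 2, -15], [0, 0, 0]],
    [[-3, 8, -17.6], [0, 0, 0]],
    [[-3, 14, -17.6], [0, 0, 0]],
    [[-3, 18.8, -17.6], [0, 0, 0]],
    [[-3, 18.8, -17.6], [0, 0, 0]],
    [[-3, 18.8, -17.6], [0, 0, 0]]
  ]
}}

```text
time: 5.28
tcp_pos: [0.4994, -0.1103, 0.2004]
ee_rot: [-180.0, 0.0, -173.0]
contact_force: [-0.5, 0.5, -0.8]
finger_gap: 0.0411
finger_force: 25.7
```

```bash
python3 -c "
from h import *
f=grab_frame('wrist');save(f,'w2.png');print(robot.sense()['tcp_pos'],proj(f,[.494,-.0095,.09]),proj(f,[.5634,0,.046]))
import pickle;pickle.dump(f,open('w2.pkl','wb'))"
```

```text
[ 0.49943668 -0.11070882  0.20027772] (np.float64(447.70695167299414), np.float64(243.29120645577387)) (np.float64(423.94018099523777), np.float64(298.5442846376187))
```

View pics/w2.png

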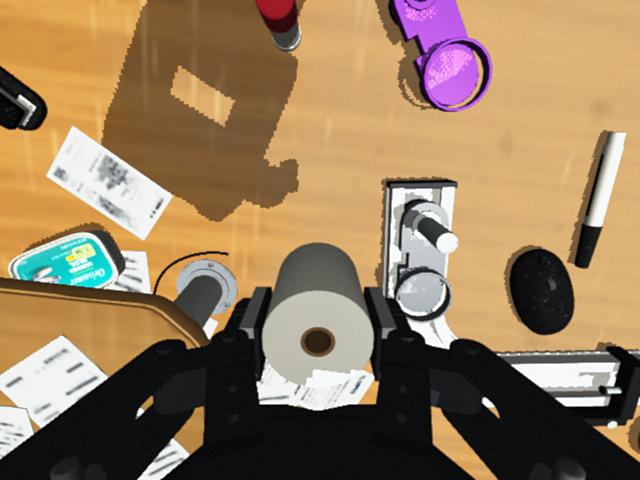

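The post top is at (447,242) as predicted. The cup rim is centred near (423,292), about 6 px off my prediction, so I'll zoom in.

```bash
python3 -c "
import cv2
a=cv2.imread('pics/w2.png')[170:340,370:480];cv2.imwrite('pics/w2c.png',cv2.resize(a,None,fx=3.5,fy=3.5,interpolation=2))"
```

```text
(no output)
```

View pics/w2c.png

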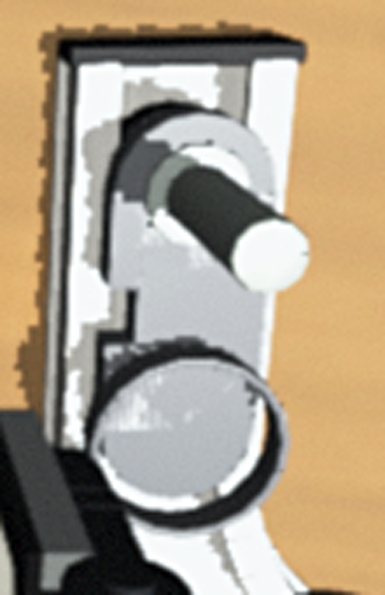

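```bash
python3 -c "
from h import *
import pickle
w=pickle.load(open('w2.pkl','rb'))
print(ray(w,424.3,295.7,.046),ray(w,447.4,242.9,.09),ray(w,370+182/3.5,170+47/3.5,.02))
go([.5605,0,.12],187)"
```

```text
[ 5.60395731e-01 -2.97680801e-04  4.60000000e-02] [ 0.49371568 -0.00981167  0.09      ] [ 0.45784846 -0.01679009  0.02      ]
[-7.4, 10.25, 8.03] [-0.0, 0.0, -0.001]
```

Call:
{"name": "jog_arm", "arguments": {
  "commands": [
    [[-3, 4, 2], [0, 0, 0]],
    [[-6, 8, 4], [0, 0, 0]],
    [[-7.6, 10.1, 6], [0, 0, 0]],
    [[-7.6, 10.1, 8], [0, 0, 0]],
    [[-7.6, 10.1, 8], [0, 0, 0]],
    [[-7.6, 10.1, 8], [0, 0, 0]],
    [[-7.6, 10.1, 8], [0, 0, 0]]
  ]
}}

```text
time: 6.2
tcp_pos: [0.5629, -0.001, 0.1211]
ee_rot: [-180.0, 0.1, -173.1]
contact_force: [0.1, 0.6, -0.3]
finger_gap: 0.0411
finger_force: 25.8
```

```bash
python3 -c "
from h import *
go([.562,-.0005,.0585],187)
for n in ('top','side'):
  f=grab_frame(n);print(n,proj(f,[.562,-.0005,.046]));a=f['image'];u,v=map(int,proj(f,[.562,-.0005,.06]));c=cv2.resize(a[v-40:v+40,u-50:u+50],None,fx=4,fy=4,interpolation=2)
  globals()[n]=c
cv2.imwrite('pics/ts.png',np.hstack([top,side])[:,:,::-1])"
```

```text
[0.09, 0.07, 6.26] [-0.001, 0.001, -0.001]
top (np.float64(312.76314606525057), np.float64(232.35986010494017))
side (np.float64(297.5201078171635), np.float64(262.4428500444061))
```

View pics/ts.png

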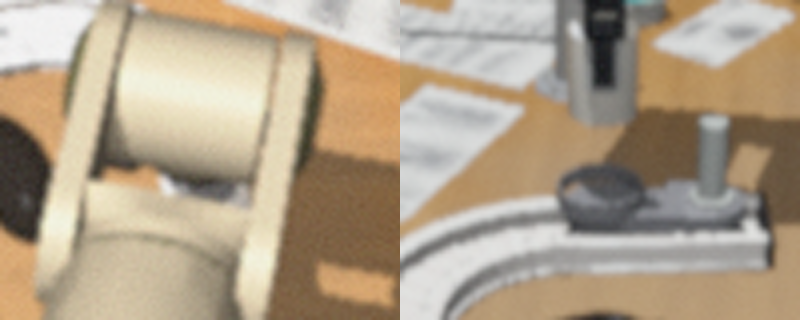

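In the side view the roll (column 603) lines up with the cup (column 602). Lowering.

Call:
{"name": "jog_arm", "arguments": {
  "commands": [
    [[0.1, 0, 2], [0, 0, 0]],
    [[0.1, 0, 3.5], [0, 0, 0]],
    [[0.1, 0, 4.5], [0, 0, 0]],
    [[0.1, 0, 4.8], [0, 0, 0]],
    [[0.1, 0, 5.1], [0, 0, 0]],
    [[0.1, 0, 5.4], [0, 0, 0]],
    [[0.1, 0, 5.6], [0, 0, 0]]
  ]
}}

```text
time: 7.18
tcp_pos: [0.5615, -0.0005, 0.0642]
ee_rot: [-180.0, 0.0, -173.0]
contact_force: [0.7, 0.1, -0.2]
finger_gap: 0.041
finger_force: 25.8
```

Call:
{"name": "jog_arm", "arguments": {
  "commands": [
    [[0, 0, 0.2], [0, 0, 0]],
    [[0, 0, 0.4], [0, 0, 0]],
    [[0, 0, 0.55], [0, 0, 0]],
    [[0, 0, 0.55], [0, 0, 0]]
  ]
}}

```text
time: 7.68
tcp_pos: [0.5615, -0.0005, 0.0587]
ee_rot: [-180.0, 0.0, -173.0]
contact_force: [0.2, -0.1, -0.6]
finger_gap: 0.0415
finger_force: 25.8
```

Call:
{"name": "jog_arm", "arguments": {
  "commands": [
    [[0, 0, 0.1], [0, 0, 0]],
    [[0, 0, 0.1], [0, 0, 0]]
  ]
}}

```text
time: 7.92
tcp_pos: [0.5616, -0.0005, 0.0585]
ee_rot: [-180.0, 0.0, -173.0]
contact_force: [-4.2, 0.1, 7.4]
finger_gap: 0.0413
finger_force: 26.4
```

Call:
{"name": "jog_arm", "arguments": {
  "commands": [
    [[0, 0, 0], [0, 0, 0]],
    [[0, 0, 0], [0, 0, 0]],
    [[0, 0, 0], [0, 0, 0]],
    [[0, 0, 0], [0, 0, 0]],
    [[0, 0, 0], [0, 0, 0]]
  ],
  "hand": -0.5
}}

```text
time: 8.55
tcp_pos: [0.5614, -0.0005, 0.0576]
ee_rot: [180.0, -0.0, -173.0]
contact_force: [0.4, -0.1, -0.1]
finger_gap: 0.064
finger_force: 0.0
```

Now on the floor and released. I'll rise straight up, clear of the roll, then go above the post.

Call:
{"name": "jog_arm", "arguments": {
  "commands": [
    [[0, 0, -2], [0, 0, 0]],
    [[0, 0, -6], [0, 0, 0]],
    [[0, 0, -10], [0, 0, 0]],
    [[0, 0, -10], [0, 0, 0]],
    [[0, 0, -10], [0, 0, 0]]
  ]
}}

```text
time: 9.18
tcp_pos: [0.561, -0.0004, 0.1569]
ee_rot: [180.0, -0.1, -173.0]
contact_force: [0.2, 0.1, -0.7]
finger_gap: 0.0643
finger_force: 0.0
```

```bash
python3 -c "
from h import *
f=grab_frame('wrist');save(f,'w3.png');print(proj(f,[.494,-.0097,.09]),proj(f,[.562,0,.091]))
import pickle;pickle.dump(f,open('w3.pkl','wb'))
go([.492,-.01,.16],97)"
```

```text
(np.float64(316.91146685263556), np.float64(146.3289356767026)) (np.float64(319.0830500775557), np.float64(255.819032559086))
[6.96, -0.11, -0.33] [-0.001, -0.002, 1.571]
```

View pics/w3.png

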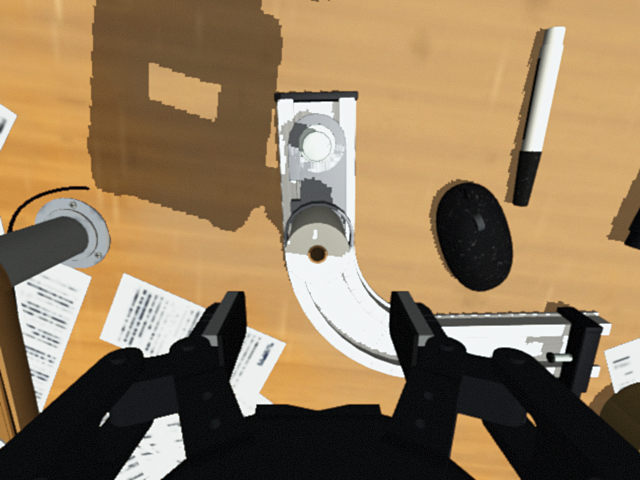

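The roll stands in the cup with its top at (317,254), predicted (319,256), and the post is at (317,145). Next I'll refine the track pose and plan the push waypoints.

```bash
python3 -c "
from h import *
import pickle
w=pickle.load(open('w3.pkl','rb'))
r=lambda u,v,z=.02:np.round(ray(w,u,v,z)[:2],4)
print('post',r(317,144,.09),'rail R',r(357,99),r(352,205),'L',r(277,99),r(285,220),'exit inner',r(430,318),r(608,317),'outer far',r(598,372))
print('roll',r(317,254,.091),'block bar top near',r(562,315,.05),r(575,390,.05))"
```

```text
post [ 0.4927 -0.0098] rail R [0.458  0.0166] [0.5396 0.0252] L [ 0.4654 -0.0439] [ 0.5591 -0.0289] exit inner [0.6355 0.1126] [0.6147 0.2754] outer far [0.6738 0.2878]
roll [ 0.5609 -0.0015] block bar top near [0.6038 0.2065] [0.6745 0.2425]
```

Call:
{"name": "jog_arm", "arguments": {
  "commands": [
    [[1, 0, 0], [0, 0, 0.18]],
    [[3, 0, 0], [0, 0, 0.36]],
    [[5, 0, 0], [0, 0, 0.54]],
    [[6.8, 0, 0], [0, 0, 0.72]],
    [[6.8, 0, 0], [0, 0, 0.9]],
    [[6.8, 0, 0], [0, 0, 1.08]],
    [[6.8, 0, 0], [0, 0, 1.26]],
    [[6.8, 0, 0], [0, 0, 1.44]],
    [[6.8, 0, 0], [0, 0, 1.571]],
    [[6.8, 0, 0], [0, 0, 1.571]]
  ],
  "hand": 0.3
}}

```text
time: 10.48
tcp_pos: [0.4936, -0.0087, 0.1568]
ee_rot: [-179.9, -0.0, 97.1]
contact_force: [-0.3, 0.6, -0.2]
finger_gap: 0.0298
finger_force: 0.0
```

Call:
{"name": "jog_arm", "arguments": {
  "commands": [
    [[-0.1, 0, 2], [0, 0, 0]],
    [[-0.1, 0, 5], [0, 0, 0]],
    [[-0.1, 0, 7], [0, 0, 0]],
    [[-0.1, 0, 9], [0, 0, 0]],
    [[-0.1, 0, 10.5], [0, 0, 0]],
    [[-0.1, 0, 10.5], [0, 0, 0]],
    [[-0.1, 0, 10.5], [0, 0, 0]]
  ]
}}

```text
time: 11.35
tcp_pos: [0.4944, -0.0099, 0.0532]
ee_rot: [180.0, 0.0, 97.0]
contact_force: [-0.1, -0.5, 0.6]
finger_gap: 0.0296
finger_force: 0.0
```

```bash
cat >> h.py <<'E'
TY=7.4;TO=np.array([.583,.1028])
def pt(s,lead=0.0):  # s: post arc length from track x=-0.1033; lead: TCP ahead along tangent
    x=-.1033+s;L=.11*np.pi/2
    if x<-.02:p=[x,-.1];th=0
    elif x<-.02+L:
        a=(x+.02)/.11;p=[-.02+.11*np.sin(a),.01-.11*np.cos(a)];th=np.degrees(a)
    else:p=[.09,.01+x+.02-L];th=90
    t=np.radians(th);p=np.array(p)+lead*np.array([np.cos(t),np.sin(t)])
    c,sn=np.cos(np.radians(TY)),np.sin(np.radians(TY))
    return TO+np.array([[c,-sn],[sn,c]])@p, TY+90+th
def plan(ss,z=.052,lead=0.0,dn=0):
    s=robot.sense();A=Ro.from_euler('xyz',s["ee_rot"],degrees=True)
    rows=[]
    for q in ss:
        p,y=pt(q,lead);B=Ro.from_euler('xyz',[180,0,y],degrees=True)
        d=A.inv().apply(np.r_[p,z]-s["tcp_pos"])*100;r=(A.inv()*B).as_rotvec()
        rows.append([[round(float(v),1) for v in d],[0,0,round(float(r[2]),2)]])
    print(s["tcp_pos"].round(4),s["contact_force"].round(1),s["ee_rot"].round(1));print(rows)
E
python3 -c "
from h import *
plan([.005,.01,.015,.02,.025,.03,.036,.042,.048,.054],lead=.006)"
```

```text
[ 0.4944 -0.0099  0.0532] [-0.1 -0.5  0.6] [180.   0.  97.]
[[[0.0, 1.0, 0.1], [0, 0, -0.01]], [[0.0, 1.5, 0.1], [0, 0, -0.01]], [[0.0, 2.0, 0.1], [0, 0, -0.01]], [[0.0, 2.5, 0.1], [0, 0, -0.01]], [[0.1, 3.0, 0.1], [0, 0, -0.01]], [[0.1, 3.5, 0.1], [0, 0, -0.01]], [[0.1, 4.1, 0.1], [0, 0, -0.01]], [[0.1, 4.7, 0.1], [0, 0, -0.01]], [[0.1, 5.3, 0.1], [0, 0, -0.01]], [[0.1, 5.9, 0.1], [0, 0, -0.01]]]
```

Call:
{"name": "jog_arm", "arguments": {
  "commands": [
    [[0, 0.3, 0], [0, 0, 0]],
    [[0, 0.6, 0], [0, 0, 0]],
    [[0, 0.8, 0], [0, 0, 0]],
    [[0, 1.0, 0], [0, 0, 0]],
    [[0, 1.3, 0], [0, 0, 0]],
    [[0, 1.6, 0], [0, 0, 0]],
    [[0, 2.0, 0], [0, 0, 0]],
    [[0, 2.4, 0], [0, 0, 0]],
    [[0.1, 2.8, 0], [0, 0, -0.01]],
    [[0.1, 3.2, 0], [0, 0, -0.01]]
  ]
}}

```text
time: 12.6
tcp_pos: [0.526, -0.0048, 0.0526]
ee_rot: [-180.0, -0.0, 97.6]
contact_force: [-0.1, -0.4, 1.4]
finger_gap: 0.0298
finger_force: 0.8
```

Call:
{"name": "jog_arm", "arguments": {
  "commands": [
    [[0, 0.5, 0], [0, 0, 0]],
    [[0, 1.0, 0], [0, 0, 0]],
    [[0, 1.5, 0], [0, 0, 0]],
    [[0, 2.0, 0], [0, 0, 0]],
    [[0, 2.5, 0], [0, 0, 0]],
    [[0, 3.0, 0], [0, 0, 0]],
    [[0, 3.5, 0], [0, 0, 0]],
    [[0, 4.0, 0], [0, 0, 0]]
  ]
}}

```text
time: 13.6
tcp_pos: [0.5657, 0.0004, 0.0526]
ee_rot: [-180.0, -0.0, 97.6]
contact_force: [-1.5, -0.3, 1.2]
finger_gap: 0.03
finger_force: 0.8
```

```bash
python3 -c "
from h import *
s=robot.sense();d=s['tcp_pos'][:2]-pt(0)[0];print(d)
import numpy as np
S=np.hypot(*d)-.006;print(S)
plan(S+np.arange(1,11)*.006,lead=.006)"
```

```text
[0.07224988 0.01008255]
0.0669500073008312
[5.657e-01 4.000e-04 5.260e-02] [-1.5 -0.3  1.2] [-180.    -0.    97.6]
[[[-0.1, 0.6, 0.1], [0, 0, 0.0]], [[-0.1, 1.2, 0.1], [0, 0, 0.0]], [[-0.1, 1.8, 0.1], [0, 0, -0.01]], [[-0.0, 2.4, 0.1], [0, 0, -0.07]], [[0.1, 3.0, 0.1], [0, 0, -0.12]], [[0.2, 3.6, 0.1], [0, 0, -0.18]], [[0.4, 4.2, 0.1], [0, 0, -0.23]], [[0.5, 4.7, 0.1], [0, 0, -0.28]], [[0.8, 5.3, 0.1], [0, 0, -0.34]], [[1.0, 5.8, 0.1], [0, 0, -0.39]]]
```

Force is only about 1.5 N. Into the bend.

Call:
{"name": "jog_arm", "arguments": {
  "commands": [
    [[0, 0.6, 0], [0, 0, 0]],
    [[0, 1.2, 0], [0, 0, 0]],
    [[0, 1.8, 0], [0, 0, -0.01]],
    [[0, 2.4, 0], [0, 0, -0.07]],
    [[0.1, 3.0, 0], [0, 0, -0.12]],
    [[0.2, 3.6, 0], [0, 0, -0.18]],
    [[0.4, 4.2, 0], [0, 0, -0.23]],
    [[0.5, 4.7, 0], [0, 0, -0.28]],
    [[0.8, 5.3, 0], [0, 0, -0.34]],
    [[1.0, 5.8, 0], [0, 0, -0.39]]
  ]
}}

```text
time: 14.85
tcp_pos: [0.622, 0.018, 0.0526]
ee_rot: [-180.0, 0.0, 120.0]
contact_force: [-1.2, -0.1, 0.6]
finger_gap: 0.0298
finger_force: 0.8
```

```bash
python3 -c "
from h import *
plan(.127+np.arange(1,11)*.005,lead=.006)"
```

```text
[0.622  0.018  0.0526] [-1.2 -0.1  0.6] [-180.    0.  120.]
[[[0.0, 0.5, 0.1], [0, 0, -0.05]], [[0.1, 1.0, 0.1], [0, 0, -0.09]], [[0.2, 1.5, 0.1], [0, 0, -0.14]], [[0.3, 2.0, 0.1], [0, 0, -0.18]], [[0.4, 2.5, 0.1], [0, 0, -0.23]], [[0.6, 3.0, 0.1], [0, 0, -0.28]], [[0.7, 3.4, 0.1], [0, 0, -0.32]], [[0.9, 3.9, 0.1], [0, 0, -0.37]], [[1.1, 4.4, 0.1], [0, 0, -0.41]], [[1.4, 4.8, 0.1], [0, 0, -0.46]]]
```

Call:
{"name": "jog_arm", "arguments": {
  "commands": [
    [[0, 0.5, 0], [0, 0, -0.05]],
    [[0.1, 1.0, 0], [0, 0, -0.09]],
    [[0.2, 1.5, 0], [0, 0, -0.14]],
    [[0.3, 2.0, 0], [0, 0, -0.18]],
    [[0.4, 2.5, 0], [0, 0, -0.23]],
    [[0.6, 3.0, 0], [0, 0, -0.28]],
    [[0.7, 3.4, 0], [0, 0, -0.32]],
    [[0.9, 3.9, 0], [0, 0, -0.37]],
    [[1.1, 4.4, 0], [0, 0, -0.41]],
    [[1.4, 4.8, 0], [0, 0, -0.46]]
  ]
}}

```text
time: 16.1
tcp_pos: [0.6565, 0.0541, 0.0527]
ee_rot: [180.0, 0.0, 146.4]
contact_force: [0.2, -1.1, 0.0]
finger_gap: 0.03
finger_force: 0.6
```

```bash
python3 -c "
from h import *
plan(.177+np.arange(1,11)*.004,lead=.006)
f=grab_frame('side');save(f,'s4.png');u,v=map(int,proj(f,[.65,.1,.06]));cv2.imwrite('pics/s4c.png',cv2.resize(f['image'][v-60:v+70,u-90:u+90,::-1],None,fx=3.5,fy=3.5,interpolation=2))"
```

```text
[0.6565 0.0541 0.0527] [ 0.2 -1.1  0. ] [180.    0.  146.4]
[[[0.0, 0.4, 0.1], [0, 0, -0.03]], [[0.1, 0.8, 0.1], [0, 0, -0.07]], [[0.1, 1.2, 0.1], [0, 0, -0.11]], [[0.2, 1.6, 0.1], [0, 0, -0.14]], [[0.3, 2.0, 0.1], [0, 0, -0.18]], [[0.4, 2.4, 0.1], [0, 0, -0.21]], [[0.5, 2.7, 0.1], [0, 0, -0.25]], [[0.6, 3.1, 0.1], [0, 0, -0.29]], [[0.7, 3.5, 0.1], [0, 0, -0.32]], [[0.9, 3.9, 0.1], [0, 0, -0.36]]]
```

View pics/s4c.png

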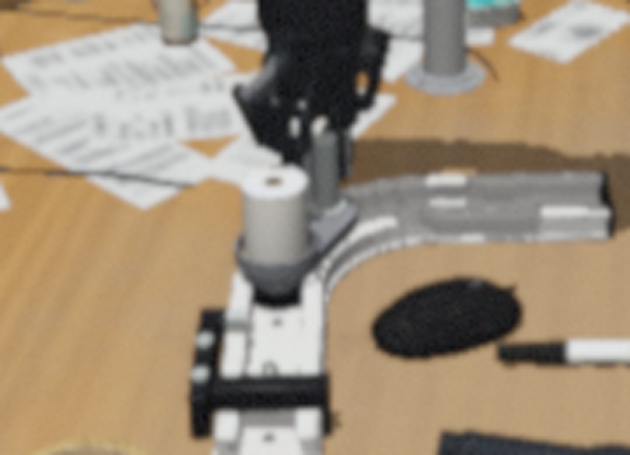

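The carriage is moving well: the roll is upright in the cup (crop 275,215) and the end block is ahead at (265,390). Continuing slower, watching the force.

Call:
{"name": "jog_arm", "arguments": {
  "commands": [
    [[0, 0.4, 0], [0, 0, -0.03]],
    [[0.1, 0.8, 0], [0, 0, -0.07]],
    [[0.1, 1.2, 0], [0, 0, -0.11]],
    [[0.2, 1.6, 0], [0, 0, -0.14]],
    [[0.3, 2.0, 0], [0, 0, -0.18]],
    [[0.4, 2.4, 0], [0, 0, -0.21]],
    [[0.5, 2.7, 0], [0, 0, -0.25]],
    [[0.6, 3.1, 0], [0, 0, -0.29]]
  ]
}}

```text
time: 17.15
tcp_pos: [0.6685, 0.0833, 0.0527]
ee_rot: [180.0, -0.0, 163.0]
contact_force: [-0.4, -2.0, 0.4]
finger_gap: 0.0297
finger_force: 0.7
```

```bash
python3 -c "
from h import *
plan(.209+np.arange(1,11)*.003,lead=.006)"
```

```text
[0.6685 0.0833 0.0527] [-0.4 -2.   0.4] [180.  -0. 163.]
[[[-0.0, 0.3, 0.1], [0, 0, -0.02]], [[0.0, 0.6, 0.1], [0, 0, -0.05]], [[0.1, 0.9, 0.1], [0, 0, -0.08]], [[0.1, 1.2, 0.1], [0, 0, -0.11]], [[0.2, 1.5, 0.1], [0, 0, -0.13]], [[0.2, 1.8, 0.1], [0, 0, -0.16]], [[0.3, 2.1, 0.1], [0, 0, -0.19]], [[0.4, 2.4, 0.1], [0, 0, -0.22]], [[0.4, 2.7, 0.1], [0, 0, -0.24]], [[0.5, 3.0, 0.1], [0, 0, -0.27]]]
```

Call:
{"name": "jog_arm", "arguments": {
  "commands": [
    [[0, 0.3, 0], [0, 0, -0.02]],
    [[0, 0.6, 0], [0, 0, -0.05]],
    [[0.1, 0.9, 0], [0, 0, -0.08]],
    [[0.1, 1.2, 0], [0, 0, -0.11]],
    [[0.2, 1.5, 0], [0, 0, -0.13]]
  ]
}}

```text
time: 17.77
tcp_pos: [0.671, 0.098, 0.0527]
ee_rot: [-180.0, 0.0, 170.4]
contact_force: [0.6, -3.3, 0.8]
finger_gap: 0.0301
finger_force: 1.5
```

Call:
{"name": "jog_arm", "arguments": {
  "commands": [
    [[0, 0.3, 0], [0, 0, -0.03]],
    [[0.1, 0.6, 0], [0, 0, -0.06]],
    [[0.1, 0.9, 0], [0, 0, -0.09]],
    [[0.1, 1.2, 0], [0, 0, -0.12]],
    [[0.2, 1.5, 0], [0, 0, -0.15]]
  ]
}}

```text
time: 18.4
tcp_pos: [0.6718, 0.1127, 0.0528]
ee_rot: [-179.9, 0.0, 179.0]
contact_force: [0.8, -5.3, -0.3]
finger_gap: 0.0298
finger_force: 2.4
```

```bash
python3 -c "
from h import *
plan(.239+np.arange(1,11)*.003,lead=.006)"
```

```text
[0.6718 0.1127 0.0528] [ 0.8 -5.3 -0.3] [-179.9    0.   179. ]
[[[-0.0, 0.4, 0.1], [0, 0, -0.02]], [[0.0, 0.7, 0.1], [0, 0, -0.05]], [[0.1, 1.0, 0.1], [0, 0, -0.07]], [[0.1, 1.3, 0.1], [0, 0, -0.1]], [[0.1, 1.6, 0.1], [0, 0, -0.13]], [[0.2, 1.8, 0.1], [0, 0, -0.15]], [[0.2, 2.1, 0.1], [0, 0, -0.15]], [[0.3, 2.4, 0.1], [0, 0, -0.15]], [[0.3, 2.7, 0.1], [0, 0, -0.15]], [[0.4, 3.0, 0.1], [0, 0, -0.15]]]
```

Call:
{"name": "jog_arm", "arguments": {
  "commands": [
    [[0, 0.3, 0], [0, 0, -0.02]],
    [[0, 0.6, 0], [0, 0, -0.05]],
    [[0.1, 0.9, 0], [0, 0, -0.07]],
    [[0.1, 1.2, 0], [0, 0, -0.1]]
  ]
}}

```text
time: 18.9
tcp_pos: [0.6706, 0.1254, 0.0527]
ee_rot: [-180.0, -0.0, -175.2]
contact_force: [-0.6, -4.2, 2.1]
finger_gap: 0.0302
finger_force: 2.3
```

Call:
{"name": "jog_arm", "arguments": {
  "commands": [
    [[0, 0.2, 0], [0, 0, -0.03]],
    [[0.1, 0.4, 0], [0, 0, -0.05]],
    [[0.1, 0.6, 0], [0, 0, -0.05]],
    [[0.1, 0.8, 0], [0, 0, -0.05]]
  ]
}}

```text
time: 19.4
tcp_pos: [0.669, 0.1331, 0.0527]
ee_rot: [-180.0, -0.0, -172.5]
contact_force: [-0.3, -3.8, 2.3]
finger_gap: 0.03
finger_force: 2.3
```

```bash
python3 -c "
from h import *
plan(.259+np.arange(1,11)*.003,lead=.006)"
```

```text
[0.669  0.1331 0.0527] [-0.3 -3.8  2.3] [-180.    -0.  -172.5]
[[[-0.1, 0.3, 0.1], [0, 0, 0.0]], [[-0.1, 0.6, 0.1], [0, 0, 0.0]], [[-0.1, 0.9, 0.1], [0, 0, 0.0]], [[-0.1, 1.2, 0.1], [0, 0, 0.0]], [[-0.1, 1.5, 0.1], [0, 0, 0.0]], [[-0.1, 1.8, 0.1], [0, 0, 0.0]], [[-0.1, 2.1, 0.1], [0, 0, 0.0]], [[-0.1, 2.4, 0.1], [0, 0, 0.0]], [[-0.1, 2.7, 0.1], [0, 0, 0.0]], [[-0.1, 3.0, 0.1], [0, 0, 0.0]]]
```

Call:
{"name": "jog_arm", "arguments": {
  "commands": [
    [[0, 0.1, 0], [0, 0, 0]],
    [[0, 0.2, 0], [0, 0, 0]],
    [[0, 0.3, 0], [0, 0, 0]]
  ]
}}

```text
time: 19.77
tcp_pos: [0.6686, 0.1361, 0.0527]
ee_rot: [180.0, -0.0, -172.5]
contact_force: [-0.4, -4.8, 2.0]
finger_gap: 0.0297
finger_force: 2.3
```

Call:
{"name": "jog_arm", "arguments": {
  "commands": [
    [[0, 0.1, 0], [0, 0, 0]],
    [[0, 0.2, 0], [0, 0, 0]],
    [[0, 0.3, 0], [0, 0, 0]]
  ]
}}

```text
time: 20.15
tcp_pos: [0.6682, 0.1391, 0.0527]
ee_rot: [-180.0, -0.0, -172.5]
contact_force: [-1.6, -5.3, 2.2]
finger_gap: 0.0299
finger_force: 2.3
```

Call:
{"name": "jog_arm", "arguments": {
  "commands": [
    [[0, 0.1, 0], [0, 0, 0]],
    [[0, 0.2, 0], [0, 0, 0]],
    [[0, 0.3, 0], [0, 0, 0]]
  ]
}}

```text
time: 20.52
tcp_pos: [0.6679, 0.1421, 0.0527]
ee_rot: [-180.0, -0.0, -172.5]
contact_force: [-0.9, -4.8, 2.1]
finger_gap: 0.0302
finger_force: 2.2
```

Call:
{"name": "jog_arm", "arguments": {
  "commands": [
    [[0, 0.1, 0], [0, 0, 0]],
    [[0, 0.2, 0], [0, 0, 0]],
    [[0, 0.2, 0], [0, 0, 0]]
  ]
}}

```text
time: 20.9
tcp_pos: [0.6676, 0.1438, 0.0526]
ee_rot: [-180.0, -0.0, -172.5]
contact_force: [-1.1, -5.1, 1.7]
finger_gap: 0.0298
finger_force: 2.6
```

Call:
{"name": "jog_arm", "arguments": {
  "commands": [
    [[0, 0.1, 0], [0, 0, 0]],
    [[0, 0.2, 0], [0, 0, 0]],
    [[0, 0.2, 0], [0, 0, 0]]
  ]
}}

```text
time: 21.28
tcp_pos: [0.6674, 0.1456, 0.0527]
ee_rot: [-180.0, 0.0, -172.5]
contact_force: [-1.4, -6.5, 2.0]
finger_gap: 0.03
finger_force: 3.2
```

Call:
{"name": "jog_arm", "arguments": {
  "commands": [
    [[0, 0.1, 0], [0, 0, 0]],
    [[0, 0.2, 0], [0, 0, 0]],
    [[0, 0.2, 0], [0, 0, 0]]
  ]
}}

```text
time: 21.65
tcp_pos: [0.6674, 0.1478, 0.0527]
ee_rot: [-180.0, 0.1, -172.5]
contact_force: [0.7, -5.5, 1.0]
finger_gap: 0.0296
finger_force: 2.8
```

Call:
{"name": "jog_arm", "arguments": {
  "commands": [
    [[0, 0.1, 0], [0, 0, 0]],
    [[0, 0.2, 0], [0, 0, 0]],
    [[0, 0.2, 0], [0, 0, 0]]
  ]
}}

```text
time: 22.02
tcp_pos: [0.6673, 0.1495, 0.0527]
ee_rot: [-180.0, 0.1, -172.5]
contact_force: [1.1, -6.5, 0.3]
finger_gap: 0.0299
finger_force: 3.4
```

Call:
{"name": "jog_arm", "arguments": {
  "commands": [
    [[0, 0.1, 0], [0, 0, 0]],
    [[0, 0.1, 0], [0, 0, 0]],
    [[0, 0.1, 0], [0, 0, 0]]
  ]
}}

```text
time: 22.4
tcp_pos: [0.6672, 0.1503, 0.0528]
ee_rot: [-179.9, 0.1, -172.5]
contact_force: [1.5, -6.6, 1.3]
finger_gap: 0.0299
finger_force: 3.7
```

Call:
{"name": "jog_arm", "arguments": {
  "commands": [
    [[0, 0.1, 0], [0, 0, 0]],
    [[0, 0.1, 0], [0, 0, 0]],
    [[0, 0.1, 0], [0, 0, 0]]
  ]
}}

```text
time: 22.78
tcp_pos: [0.6671, 0.1512, 0.0528]
ee_rot: [-179.9, 0.1, -172.5]
contact_force: [1.6, -8.2, 1.4]
finger_gap: 0.0298
finger_force: 3.9
```

```bash
python3 -c "
from h import *
import pickle
print(robot.sense()['joint_efforts'].round(2))
f=grab_frame('wrist');save(f,'w5.png');pickle.dump(f,open('w5.pkl','wb'))"
```

```text
[ 5.400e+00 -5.930e+01 -2.323e+01  1.710e+00  2.000e-01 -1.000e-02]
```

The sideways force flipped at y≈0.147 and the push force has kept rising since 0.144, so the catch seems to have snapped about 3.5 mm after buffer contact. I'll back off now, then pull gently with the front finger to test that it holds.

Call:
{"name": "jog_arm", "arguments": {
  "commands": [
    [[0, -0.2, 0], [0, 0, 0]],
    [[0, -0.4, 0], [0, 0, 0]],
    [[0, -0.7, 0], [0, 0, 0]],
    [[0, -1.0, 0], [0, 0, 0]],
    [[0, -1.0, 0], [0, 0, 0]]
  ]
}}

```text
time: 23.45
tcp_pos: [0.6677, 0.1421, 0.0524]
ee_rot: [180.0, -0.0, -172.5]
contact_force: [-0.5, -0.1, 0.5]
finger_gap: 0.0299
finger_force: 0.0
```

Call:
{"name": "jog_arm", "arguments": {
  "commands": [
    [[0, -0.2, 0], [0, 0, 0]],
    [[0, -0.3, 0], [0, 0, 0]],
    [[0, -0.3, 0], [0, 0, 0]]
  ]
}}

```text
time: 23.82
tcp_pos: [0.6682, 0.139, 0.0527]
ee_rot: [180.0, -0.0, -172.5]
contact_force: [0.1, -1.0, -0.5]
finger_gap: 0.0298
finger_force: 0.0
```

Call:
{"name": "jog_arm", "arguments": {
  "commands": [
    [[0, -0.1, 0], [0, 0, 0]],
    [[0, -0.2, 0], [0, 0, 0]],
    [[0, -0.2, 0], [0, 0, 0]]
  ]
}}

```text
time: 24.2
tcp_pos: [0.6685, 0.1369, 0.0527]
ee_rot: [-180.0, -0.0, -172.5]
contact_force: [-0.1, 0.7, -0.6]
finger_gap: 0.03
finger_force: 0.0
```

Call:
{"name": "jog_arm", "arguments": {
  "commands": [
    [[0, -0.1, 0], [0, 0, 0]],
    [[0, -0.1, 0], [0, 0, 0]]
  ]
}}

```text
time: 24.45
tcp_pos: [0.6687, 0.1359, 0.0527]
ee_rot: [-180.0, 0.0, -172.5]
contact_force: [-0.4, -0.5, 0.3]
finger_gap: 0.0299
finger_force: 0.0
```

Call:
{"name": "jog_arm", "arguments": {
  "commands": [
    [[0, -0.1, 0], [0, 0, 0]],
    [[0, -0.1, 0], [0, 0, 0]]
  ]
}}

```text
time: 24.7
tcp_pos: [0.6688, 0.135, 0.0527]
ee_rot: [-180.0, 0.0, -172.5]
contact_force: [0.3, 0.2, 0.8]
finger_gap: 0.0301
finger_force: 0.0
```

Call:
{"name": "jog_arm", "arguments": {
  "commands": [
    [[0, -0.1, 0], [0, 0, 0]],
    [[0, -0.1, 0], [0, 0, 0]]
  ]
}}

```text
time: 24.95
tcp_pos: [0.6689, 0.1344, 0.0527]
ee_rot: [180.0, 0.0, -172.5]
contact_force: [0.0, 2.5, -0.3]
finger_gap: 0.0299
finger_force: 1.3
```

Call:
{"name": "jog_arm", "arguments": {
  "commands": [
    [[0, -0.1, 0], [0, 0, 0]],
    [[0, -0.1, 0], [0, 0, 0]]
  ]
}}

```text
time: 25.2
tcp_pos: [0.6689, 0.1342, 0.0527]
ee_rot: [179.9, 0.0, -172.5]
contact_force: [0.2, 6.6, -0.0]
finger_gap: 0.0299
finger_force: 3.3
```

Call:
{"name": "jog_arm", "arguments": {
  "commands": [
    [[0, -0.08, 0], [0, 0, 0]],
    [[0, -0.08, 0], [0, 0, 0]]
  ]
}}

```text
time: 25.45
tcp_pos: [0.6689, 0.1341, 0.0527]
ee_rot: [179.9, 0.0, -172.4]
contact_force: [0.3, 9.8, -0.1]
finger_gap: 0.0302
finger_force: 4.8
```

The catch holds firm: 9.8 N with no movement. I'll centre on the post and rise clear.

Call:
{"name": "jog_arm", "arguments": {
  "commands": [
    [[0, 0.4, 0], [0, 0, 0]],
    [[0, 0.75, 0], [0, 0, 0]],
    [[0, 0.75, 0], [0, 0, 0]],
    [[0, 0.75, -1], [0, 0, 0]],
    [[0, 0.75, -4], [0, 0, 0]],
    [[0, 0.75, -8], [0, 0, 0]],
    [[0, 0.75, -12], [0, 0, 0]],
    [[0, 0.75, -14], [0, 0, 0]],
    [[0, 0.75, -14], [0, 0, 0]],
    [[0, 0.75, -14], [0, 0, 0]]
  ]
}}

```text
time: 26.7
tcp_pos: [0.6678, 0.1396, 0.1916]
ee_rot: [180.0, -0.1, -172.5]
contact_force: [0.5, 0.0, -0.1]
finger_gap: 0.0299
finger_force: 0.0
```

Call:
{"name": "jog_arm", "arguments": {
  "commands": [
    [[4, 0, 0], [0, 0, 0]],
    [[8, 0, 0], [0, 0, 0]],
    [[12, -2, 0], [0, 0, 0]],
    [[15, -4, 0], [0, 0, 0]],
    [[15, -4, 0], [0, 0, 0]],
    [[15, -4, 0], [0, 0, 0]],
    [[15, -4, 0], [0, 0, 0]]
  ]
}}

```text
time: 27.58
tcp_pos: [0.5251, 0.0809, 0.1922]
ee_rot: [180.0, -0.0, -172.4]
contact_force: [0.3, -0.5, 0.3]
finger_gap: 0.0299
finger_force: 0.0
```

```bash
python3 -c "
from h import *
f=grab_frame('side');save(f,'s6.png')
w=grab_frame('wrist');save(w,'w6.png')
p=np.array([.669,.1405]);t=np.radians(97.4);c=p+.07*np.array([np.cos(t),np.sin(t)]);print('cup pred',c)
for n,g in(('side',f),('wrist',w)):
  u,v=proj(g,[*c,.091]);u2,v2=proj(g,[*c,.05]);print(n,(u,v),(u2,v2))
  im=g['image'].astype(int);m=((im.max(2)-im.min(2)<45)&(im.min(2)>90)).astype(np.uint8)
  u,v=int(u),int(v);k=12 if n=='side' else 24
  for r in range(v-k,v+2*k,k//6):print(''.join(str(im[r,q].sum()//77) for q in range(u-2*k,u+2*k,k//12)))
"
```

```text
cup pred [0.65998431 0.20991698]
side (np.float64(241.6015727406177), np.float64(291.07676288490444)) (np.float64(242.37481465590173), np.float64(307.11486889747465))
556555555555555555555544555445787654445567788888
555655555555555555555554555444444445677888888888
665555555555555555556655555443345677888888888888
656555555555555556667877777766678888888888888887
655555555555555667888888888888888888888888888754
665555555555556788888877677888888888888888875444
555555555555567888888875556888888888888887644466
565555555555556788888888888888887667788875445665
565555555555556667788888888887765456788864566555
555565555555556666667777777666655445688755665555
655655555555666666666666666666555444578765555555
566665555555667766666666666666555445678866555555
656555554445577766666666666666555444578865555556
665553212223577666666666666666554433578765555555
665542111112455455666666666665554433357765556555
665542111112344355666666666665554433345654555555
555545554212455555666666666665554433443444555555
555566664212455555566666666655554443333455555555
wrist (np.float64(444.1059757540943), np.float64(40
[... 264 characters left out ...]
00000000000000
000000000001111111110010101111110111000000000000
000000000000111111210001011110100486666200000000
000000000000111111111111111111010002666661000000
000000000000790111011100011110100000014666200000
000000000000495000000000010110000000000046620000
000000000000199700000000000000000000000000250000
000000000000048996000000000000000000000000000000
000000000000036666620000000000000000000000000000
000000000000016666665200000000000000000000000000
000000000000005666666651000000000000000000000000
000000000000003666666666510000000000000000000000
000000000000000466666666664000000000000000000000
000000000000000002666666666640000000000000000000
000000000000000000015666666666400000000000000000
```

In the side image the roll's top and hole sit exactly at the predicted home position (241,291), so it is upright in the cup. Handing in.

```bash
python3 -c "
from bench import order
print(order.job_done())"
```

```text
the job is handed in; nothing more can be done
None
```

The roll is standing in the cup and the carriage is home: the catch held against a 9.8 N pull without moving. I handed the job in after about 28 s, with the robot clear of everything.

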